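Clear the tall bottle so the drawer shuts

ROBOT

A 6-joint arm with a two-finger parallel gripper is mounted at the origin on the work surface; the furniture and walls round the work are solid. World frame = base frame: x ahead of the robot, y to its left, z up, the work surface at z = 0. Lengths are in m, angles in rad, forces in N, time in s.
With the tool pointing down it reaches from about 0.425 to 0.95 m from the base axis. Payload 14.7 kg.
Tool frame: the origin (TCP) lies at the very end of the fingers, on their centre line; the grasp point (between the pads) lies 19 mm behind it; z points along the fingers, y is the line along which they close (so a half turn about z gives the same grasp; the last joint's range is limited). The gripper opens to 85 mm and grips with 20 to 120 N. Pads are 22 mm wide; open, the fingers measure 114 mm over their backs; the gripper's body (76 mm by 85 mm) begins 54 mm behind the grasp point. The pads swing forward as they close: fully open they stand 13 mm farther back than shut.
Start: joints at [-1.346, 0.48, 1.596, -0, 1.065, -0.047], TCP at [0.175, -0.626, 0.231] pointing down, gripper open.
Joint ranges: [-2.75, 2.75], [-0.82, 2.05], [0.23, 2.67], [-1.56, 4.7], [0.09, 2.69], [-2.92, 2.92]. Speed limits (rad/s): [1.89, 1.89, 2.39, 3.01, 3.01, 3.01].

INTERFACE

Orientations are given as a 3x3 rotation matrix whose columns are the frame's x, y, z axes.
In Python, from station import bot gives the robot as it stands.
- The arm moves only by the tool drive_tool, never from a script. Its argument "targets" is a list of rows, each an object of numbers: "tx", "ty", "tz": the shift along the tool's x, y, z in m; "ax", "ay", "az": the turn, a rotation vector about the tool's x, y, z in units of 6 degrees (1.0 is 6 degrees); "claw": the opening, from -1 (shut) to 1 (fully open). A call has 1 to 12 rows; each row shifts and turns the commanded pose from where the row before left it, along the tool's axes as they then stand; what a row does not reach is not made up. A row lasts 1/10 s, in which the tool goes at most 50 mm and 8.59 degrees, less where a joint would pass 70% of its speed; a pose out of reach is approached as far as the arm can. A call with a gripper value outside its range is refused whole. The fingers move at their own pace and stop on an object; "force" is the grip in N (left out, the last holds). Time passes only in rows, so rows that do not move let the fingers close. It gives the time, the measured TCP pose, the force, the opening and the grip force at its end, in the units of the state.
- bot.get_obs(): the state, without advancing time (a new reading comes with each control period).
- bot.snapshot(name): name is "side" or "top"; returns (picture, depth): 400x640x3 uint8, red, green, blue; 400x640 float32, m along the optical axis (not along the pixel's ray), 0 where there is no reading.
- bot.calibration(name): a dict with "camera_matrix" (3x3 intrinsics, pixels), "world_to_cam" (4x4, takes a point from world to camera coordinates). Camera axes: x right, y up, looking along -z (the intrinsics and any distortion apply to the point x, -y, -z); pixel columns grow to the right and rows downward; lengths in m; the calibration is good to about 2 mm. A picture is of the moment at which its call begins. calibration takes no time and is no camera call.
- bot.finish_job(): hands the job in; it is judged then, once.
Trained networks look in the newest picture that a camera, given by its name, has taken for a name from the list of things; names that differ only in an ending like _2 or _b are one class to them, and where a whole thing is asked for, a point or a joint stands for the part that bears it (a point fixed in the world has none). Each returns a list of dicts, best first, with "p" (0 to 1); they miss things now and then, are a little off and sometimes report something else, mostly with a low value. They report only what shows in the picture. A call takes as long as a camera call. They do not tell look-alikes from the thing itself.
- bot.cut_out(thing, camera): "mask" (400x640 bool, what is visible of it) and "extent" ([centre column, centre row, width, height] in pixels, round what is visible of it).
- bot.mark_of(thing, camera): "xy" ([column, row] in pixels: a listed point, or the origin of a listed thing).
The state is a dict: "clock": time; "joints": joint angles; "dq": joint speeds; "tau": joint torques, N m; "eef_pos": TCP position; "ee_rot": TCP orientation; "ft_force": force on the tool from outside, world axes, zero at the start; "torque": the same for the moment, N m; "opening": opening from 0.0 (shut) to 1.0 (fully open); "gripper_force": force on a finger pad.
Only numpy, scipy, OpenCV 4.12 (cv2) and the standard library are available. Lean on these libraries where they do the work, as an engineer would, in place of code of your own. Each camera call takes 0.05 s, during which the arm holds its last target. There are 200 camera calls.

TASK

The drawer of the low white desk unit cannot be shut because a tall white bottle is standing in it. Take that bottle out and stand it upright in the steel tray with the bottle already there, then push the drawer fully shut with the stopper and the lighter still inside. Don't knock either bottle over.

Things in the scene. Friction and masses are not known exactly. Their poses are not given: they have to be found in the camera images.
- unit: low white desk drawer unit with one wood-fronted drawer, fixed to the table: 200 deep (x) x 220 wide (y) x 95 mm high. Origin: centre of its underside; x points to its back, so the drawer slides out towards its own -x. The carcass begins at x = -85 mm in this frame; the clear height under its top board is 83 mm above the table.
- unit_drawer0 (a joint): how far the drawer is out, in m: 0 fully shut, 0.13 fully out. The drawer's inner floor is 22 mm, its side walls 73 mm and its front panel 83 mm above the table; when shut the panel's face is at x = -100 mm of the unit's frame.
- unit_drawer0_handle (a point): middle of the drawer's steel bar handle (round bar 11 mm thick, 120 mm long along the unit's y, 35 mm in front of the drawer panel, 57 mm above the table); moves with the drawer
- tall_bottle: white bud bottle standing in the drawer: 106 mm high, belly 50 mm across up to about 50 mm height, tapering to a neck 22 mm across (from 60 mm up; slightly flared lip). Origin: centre of its foot; z up its axis.
- tray: open folded steel tray lying on the table: 122 (x) x 184 (y) mm, walls 52 mm high and 2 mm thick, floor 2 mm thick. Origin: centre of its underside.
- tray_bottle: second, slightly smaller white bud bottle that stands in the +y half of the tray: 96 mm high, belly 44 mm, neck 20 mm across. Origin: centre of its foot.
- stopper: small white round stopper in the drawer, 30 mm across, 17 mm high; stays in the drawer. Origin: centre of its underside.
- lighter: slim red lighter lying flat in the drawer, 74 (x) x 19 x 12 mm; stays in the drawer. Origin: centre of its underside.
Not all that is in view belongs to the job. Of the things that look like the lighter, the smaller one is meant. What is shaped like the tall_bottle but blue is not meant.

How it is judged:
On the way, in this order (a step that is already met when the one before it is completed fails the run):
1. the tall bottle has been stood upright in the tray and let go, the drawer still being open (x of tall_bottle in the frame of tray between -0.05 and 0.05 m and y of tall_bottle in the frame of tray between -0.082 and 0.082 m and z of tall_bottle in the frame of tray between -0.006 and 0.014 m and angle between tall_bottle's own z axis and vertical below 0.15 rad and contact force between tall_bottle and the fingers below 0.2 N and value of joint unit_drawer0 above 0.05 m), for 0.2 s.
2. the drawer is pushed shut (value of joint unit_drawer0 below 0.008 m), for 0.2 s.
At the end, for the whole second after the job is handed in: The tall bottle stands upright (within about 9 degrees), at rest on the floor of the tray; the other bottle still stands upright in the tray; the tray lies flat on the table; the drawer is shut to within 8 mm; the stopper and the lighter are inside it (x of tall_bottle in the frame of tray between -0.05 and 0.05 m and y of tall_bottle in the frame of tray between -0.082 and 0.082 m and z of tall_bottle in the frame of tray between -0.006 and 0.014 m and angle between each of tall_bottle, tray_bottle's own z axis and vertical below 0.15 rad and linear speed of tall_bottle below 0.02 m/s and angle between tray's own z axis and vertical below 0.1 rad and height (world z) of tray below 0.015 m and x of tray_bottle in the frame of tray between -0.05 and 0.05 m and y of tray_bottle in the frame of tray between -0.082 and 0.082 m and z of tray_bottle in the frame of tray between -0.006 and 0.014 m and value of joint unit_drawer0 below 0.008 m and x of stopper in the frame of unit between -0.09 and 0.09 m and y of stopper in the frame of unit between -0.1 and 0.1 m and z of stopper in the frame of unit between 0.005 and 0.08 m and x of lighter in the frame of unit between -0.09 and 0.09 m and y of lighter in the frame of unit between -0.1 and 0.1 m and z of lighter in the frame of unit between 0.005 and 0.08 m); the robot touches nothing.
It fails at once if the tall bottle is knocked or turned over (angle between tall_bottle's own z axis and vertical above 1 rad).
It fails at once if the bottle in the tray is knocked over (angle between tray_bottle's own z axis and vertical above 0.8 rad).
It also fails if it takes over 48 s, if anything falls off the work surface, if the arm or the gripper's body presses on something with over 40 N, if the wrist force passes 120 N, or if a joint passes its speed limit or range.

## Working session

There is one attempt and no reset: what is moved stays moved. The work goes in short steps, Python scripts to look and compute and a tool call to move; the robot and the scene stay as the last step left them, time stands still between calls to the robot, and variables do not carry over. Pictures are saved under pics/ and viewed, at most 10 in all, crops included, and the job is handed in when it is done.

Besides the shell and the picture viewer there is one more tool, called after "Call:" as name(argument=value, ...), one argument or row to a line, values as JSON. drive_tool: Moves the arm, as the interface text tells. Its arguments: {"type":"object","properties":{"targets":{"type":"array"},"force":{"type":"number"}},"required":["targets"]}

```bash
mkdir -p pics; cat > h.py <<'E'
import numpy as np, cv2
from station import bot
def cam(n):
    c=bot.calibration(n); return np.array(c["camera_matrix"]),np.array(c["world_to_cam"])
def cloud(n,d):
    K,T=cam(n); v,u=np.mgrid[0:400,0:640]
    p=np.stack([(u-K[0,2])/K[0,0]*d,-(v-K[1,2])/K[1,1]*d,-d,np.ones_like(d)],-1)
    w=p@np.linalg.inv(T).T
    w=w[...,:3]; w[d==0]=np.nan; return w
def proj(n,P):
    K,T=cam(n); q=T@np.append(P,1); return np.array([K[0,0]*q[0]/-q[2]+K[0,2],K[1,1]*-q[1]/-q[2]+K[1,2]])
E
python3 - <<'E'
from h import *
for n in("top","side"):
    im,d=bot.snapshot(n); cv2.imwrite(f"pics/{n}0.png",im[...,::-1]); np.save(f"{n}.npy",d)
    w=cloud(n,d)
    for t in("unit","unit_drawer0_handle","tall_bottle","tray","tray_bottle","stopper","lighter"):
        for r in bot.cut_out(t,n)[:4]:
            m=r["mask"]&(d>0); q=w[m]
            print(n,t,round(r["p"],2),np.round(r["extent"]),np.round(np.nanpercentile(q,[2,50,98],axis=0),3).tolist() if len(q) else 0)
    print(n,[(t,[(np.round(r["xy"]).tolist(),round(r["p"],2)) for r in bot.mark_of(t,n)[:3]]) for t in("unit_drawer0_handle","tall_bottle","tray_bottle","tray","unit")])
    print(np.linalg.inv(cam(n)[1])[:3].round(3).tolist(),bot.calibration(n).keys())
print(bot.get_obs())
E
```

```text
top unit 0.7 [285. 174. 112. 165.] [[0.455, -0.087, 0.018], [0.647, 0.02, 0.092], [0.795, 0.126, 0.097]]
top unit_drawer0_handle 0.75 [293. 217.  93.  83.] [[0.447, -0.091, 0.017], [0.539, 0.016, 0.023], [0.627, 0.099, 0.083]]
top tall_bottle 0.89 [357. 145.  20.  26.] [[0.679, -0.177, -0.002], [0.693, -0.153, 0.058], [0.713, -0.131, 0.105]]
top tall_bottle 0.78 [310. 196.  23.  23.] [[0.552, -0.068, 0.022], [0.568, -0.049, 0.082], [0.587, -0.027, 0.129]]
top tray 0.89 [425. 217.  93.  70.] [[0.452, -0.409, -0.003], [0.519, -0.326, 0.001], [0.593, -0.22, 0.052]]
top tray_bottle 0.51 [398. 211.  18.  16.] [[0.518, -0.267, 0.024], [0.533, -0.248, 0.06], [0.552, -0.234, 0.099]]
top lighter 0.82 [239. 280.  36.  40.] [[0.341, 0.099, 0.0], [0.383, 0.133, 0.014], [0.425, 0.17, 0.019]]
top lighter 0.61 [292. 206.  14.  31.] [[0.52, -0.008, 0.02], [0.554, 0.002, 0.031], [0.588, 0.013, 0.035]]
top [('unit_drawer0_handle', [([298.0, 252.0], 0.69)]), ('tall_bottle', [([311.0, 196.0], 0.76), ([354.0, 150.0], 0.73)]), ('tray_bottle', [([396.0, 210.0], 0.82), ([285.0, 154.0], 0.32)]), ('tray', [([
[... 1846 characters left out ...]
.06508496e+00, -4.65980456e-02]), 'dq': array([-1.06588948e-03, -6.23364036e-04,  6.85700739e-04, -7.96039316e-04,
       -7.00550224e-05,  4.90489643e-04]), 'tau': array([-4.36032540e-03, -9.50519657e+01, -4.30638921e+01, -2.10114708e-04,
        9.94893162e-04,  2.24262413e-05]), 'eef_pos': array([ 0.17450716, -0.62612035,  0.23127954]), 'ee_rot': array([[ 9.63296275e-01,  2.68440472e-01, -2.28280985e-06],
       [ 2.68440472e-01, -9.63296274e-01,  2.87021372e-05],
       [ 5.50579304e-06, -2.82614604e-05, -1.00000000e+00]]), 'ft_force': array([0.53553628, 0.1847297 , 1.2802356 ]), 'torque': array([-0.0112293 ,  0.01983517, -0.01305414]), 'gripper_force': 0.0, 'opening': 1.002595648443615}
```

```bash
python3 - <<'E'
from h import *
a=cv2.imread("pics/top0.png")[90:310,200:480]; b=cv2.imread("pics/side0.png")[100:350,210:460]
cv2.imwrite("pics/c.png",np.hstack([cv2.resize(a,(430,int(220*430/280)),interpolation=2),cv2.resize(b,(338,338),interpolation=2)]))
w=cloud("top",np.load("top.npy")); 
def reg(x0,x1,y0,y1,z0,z1):
    m=(w[...,0]>x0)&(w[...,0]<x1)&(w[...,1]>y0)&(w[...,1]<y1)&(w[...,2]>z0)&(w[...,2]<z1); return w[m]
for nm,n,q in [(a_,"",q) for a_,q in dict(tall_neck=reg(.53,.62,-.09,-.01,.11,.14),trayneck=reg(.5,.57,-.29,-.21,.085,.11),handle=reg(.38,.445,-.2,.2,.03,.075),panel=reg(.43,.5,-.2,.2,.076,.09),traywall=reg(.42,.62,-.44,-.2,.044,.056),top=reg(.6,.85,-.2,.25,.09,.1),blueneck=reg(.67,.73,-.19,-.11,.095,.11)).items()]:
    print(nm,len(q),np.round([q.min(0),q.mean(0),q.max(0)],3).tolist(), cv2.minAreaRect(q[:,:2].astype(np.float32)))
E
```

```text
Traceback (most recent call last):
ValueError: all the input array dimensions except for the concatenation axis must match exactly, but along dimension 0, the array at index 0 has size 337 and the array at index 1 has size 338
```

```bash
python3 - <<'E'
from h import *
a=cv2.imread("pics/top0.png")[90:310,200:480]; b=cv2.imread("pics/side0.png")[100:350,210:460]
cv2.imwrite("pics/c.png",np.hstack([cv2.resize(a,(440,346),interpolation=2),cv2.resize(b,(346,346),interpolation=2)]))
w=cloud("top",np.load("top.npy")); 
def reg(x0,x1,y0,y1,z0,z1):
    m=(w[...,0]>x0)&(w[...,0]<x1)&(w[...,1]>y0)&(w[...,1]<y1)&(w[...,2]>z0)&(w[...,2]<z1); return w[m]
for nm,q in dict(tall_neck=reg(.53,.62,-.09,-.01,.11,.14),trayneck=reg(.5,.57,-.29,-.21,.085,.11),handle=reg(.38,.445,-.2,.2,.03,.075),panel=reg(.43,.5,-.2,.2,.076,.09),traywall=reg(.42,.62,-.44,-.2,.044,.056),top=reg(.6,.85,-.2,.25,.09,.1),blueneck=reg(.67,.73,-.19,-.11,.095,.11)).items():
    print(nm,len(q))
    if len(q): print(np.round([q.min(0),q.mean(0),q.max(0)],3).tolist(), cv2.minAreaRect(q[:,:2].astype(np.float32)))
E
```

```text
tall_neck 53
[[0.566, -0.056, 0.111], [0.577, -0.045, 0.124], [0.586, -0.034, 0.13]] ((0.5758388042449951, -0.04485465586185455), (0.020038099959492683, 0.020299281924962997), 44.602577209472656)
trayneck 47
[[0.526, -0.264, 0.087], [0.537, -0.255, 0.095], [0.547, -0.244, 0.101]] ((0.5364450812339783, -0.254097044467926), (0.02031111717224121, 0.02007228508591652), 86.59629821777344)
handle 62
[[0.438, -0.016, 0.055], [0.442, 0.022, 0.06], [0.445, 0.048, 0.066]] ((0.4423713982105255, 0.016337640583515167), (0.005766625516116619, 0.06418691575527191), 3.9047985076904297)
panel 522
[[0.472, -0.108, 0.077], [0.488, 0.012, 0.082], [0.5, 0.102, 0.086]] ((0.4919115900993347, -0.0025446414947509766), (0.018296869471669197, 0.2119276523590088), 6.57151985168457)
traywall 408
[[0.44, -0.415, 0.044], [0.524, -0.308, 0.05], [0.602, -0.21, 0.056]] ((0.5211057662963867, -0.3120957612991333), (0.18467529118061066, 0.12186145782470703), 75.06810760498047)
top 7594
[[0.603, -0.162, 0.09], [0.706, 0.026, 0.094], [0.828, 0.25, 0.1]] ((0.7084482908248901, 0.0456034392118454), (0.41547244787216187, 0.2181491106748581), 87.0977554321289)
blueneck 44
[[0.692, -0.164, 0.095], [0.704, -0.154, 0.103], [0.713, -0.143, 0.108]] ((0.7026903629302979, -0.15354673564434052), (0.02031668648123741, 0.021588947623968124), 89.76136016845703)
```

View pics/c.png

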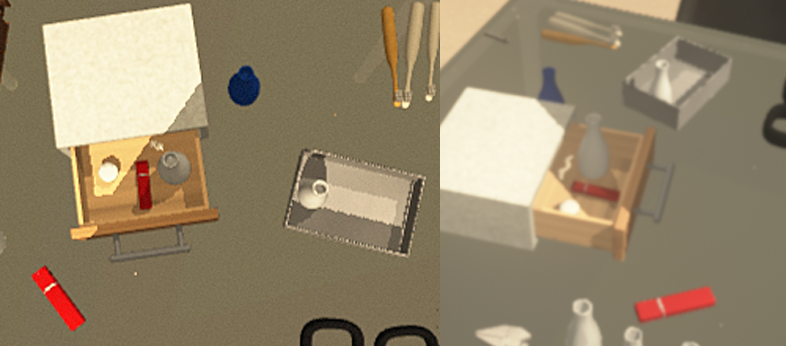

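The crop confirms the target: the white (shaded) bottle in the drawer at top (311,196). The blue look-alike at (357,145) is left alone. The lighter meant is the small red one in the drawer (292,206), not the larger one at (239,280).

```bash
cat >> h.py <<'E'
def rel(P,n=1):
    "shift to world point P in tool axes"
    o=bot.get_obs(); d=o["ee_rot"].T@(np.array(P)-o["eef_pos"]); print("shift",d.round(4),"per row",(d/n).round(4)); return d
E
python3 - <<'E'
from h import *
w=cloud("top",np.load("top.npy"));s=cloud("side",np.load("side.npy"))
def reg(w,x0,x1,y0,y1,z0,z1):
    m=(w[...,0]>x0)&(w[...,0]<x1)&(w[...,1]>y0)&(w[...,1]<y1)&(w[...,2]>z0)&(w[...,2]<z1); return w[m]
q=reg(w,.45,.52,-.12,.14,.076,.09)
print("panel",cv2.minAreaRect(q[:,:2].astype(np.float32)),q[q[:,1]>.08].mean(0),q[q[:,1]<-.07].mean(0), np.polyfit(q[:,1],q[:,0],1))
for W in(w,s):
    q=reg(W,.58,.86,-.14,.16,.088,.102); r=cv2.minAreaRect(q[:,:2].astype(np.float32)); print("top",r,cv2.boxPoints(r).round(3).tolist())
    q=reg(W,.54,.62,-.08,-.01,.1,.14); print("neck",np.percentile(q,[1,99],axis=0).round(3).tolist())
    q=reg(W,.4,.47,-.1,.12,.045,.07); print("handle",len(q),np.percentile(q,[2,50,98],axis=0).round(3).tolist(),np.polyfit(q[:,1],q[:,0],1))
o=bot.get_obs();print(o["eef_pos"])
rel([.576,-.045,.231],18)
E
```

```text
panel ((0.49122074246406555, -0.003376021981239319), (0.01830472983419895, 0.21334542334079742), 6.075133800506592) [0.47940278 0.09095629 0.08152697] [ 0.50194404 -0.08928689  0.08130548] [-0.12597162  0.49077113]
top ((0.6861140131950378, 0.021264173090457916), (0.22967223823070526, 0.22031474113464355), 7.252711296081543) [[0.5580000281333923, 0.11599999666213989], [0.5860000252723694, -0.10300000011920929], [0.8140000104904175, -0.07400000095367432], [0.7860000133514404, 0.14499999582767487]]
neck [[0.566, -0.056, 0.1], [0.586, -0.034, 0.13]]
handle 295 [[0.439, -0.065, 0.056], [0.451, -0.005, 0.06], [0.468, 0.046, 0.064]] [-0.08493847  0.45037061]
top ((0.6871812343597412, 0.02037777006626129), (0.2261946201324463, 0.22522301971912384), 6.9386210441589355) [[0.5609999895095825, 0.11900000274181366], [0.5889999866485596, -0.10499999672174454], [0.8130000233650208, -0.07800000160932541], [0.7860000133514404, 0.1459999978542328]]
neck [[0.565, -0.057, 0.1], [0.585, -0.034, 0.127]]
handle 310 [[0.438, -0.062, 0.054], [0.449, 0.005, 0.059], [0.469, 0.05, 0.062]] [-0.04791513  0.450293  ]
[ 0.17450716 -0.62612035  0.23127954]
shift [ 5.428e-01 -4.520e-01  3.000e-04] per row [ 0.0302 -0.0251  0.    ]
```

Call:
drive_tool(
  targets=[
    {"tx": 0.0302, "ty": -0.0251, "claw": 0.2},
    {"tx": 0.0302, "ty": -0.0251, "claw": 0.2},
    {"tx": 0.0302, "ty": -0.0251, "claw": 0.2},
    {"tx": 0.0302, "ty": -0.0251, "claw": 0.2},
    {"tx": 0.0302, "ty": -0.0251, "claw": 0.2},
    {"tx": 0.0302, "ty": -0.0251, "claw": 0.2},
    {"tx": 0.0302, "ty": -0.0251, "claw": 0.2},
    {"tx": 0.0302, "ty": -0.0251, "claw": 0.2},
    {"tx": 0.0302, "ty": -0.0251, "claw": 0.2},
  ],
)

```text
invalid input at $.targets[0]: expected keys tx, ty, tz, ax, ay, az, claw
```

Call:
drive_tool(
  targets=[
    {"tx": 0.0302, "ty": -0.0251, "claw": 0.2},
    {"tx": 0.0302, "ty": -0.0251, "claw": 0.2},
    {"tx": 0.0302, "ty": -0.0251, "claw": 0.2},
    {"tx": 0.0302, "ty": -0.0251, "claw": 0.2},
    {"tx": 0.0302, "ty": -0.0251, "claw": 0.2},
    {"tx": 0.0302, "ty": -0.0251, "claw": 0.2},
    {"tx": 0.0302, "ty": -0.0251, "claw": 0.2},
    {"tx": 0.0302, "ty": -0.0251, "claw": 0.2},
    {"tx": 0.0302, "ty": -0.0251, "claw": 0.2},
    {},
    {},
  ],
)

```text
invalid input at $.targets[0]: expected keys tx, ty, tz, ax, ay, az, claw
```

```bash
python3 - <<'E'
from h import *
o=bot.get_obs();print(o["clock"],o["eef_pos"],o["ee_rot"].round(3).tolist(),o["opening"])
rel([.576,-.045,.088],5)
E
```

```text
1.3 [ 0.17450716 -0.62612035  0.23127954] [[0.963, 0.268, -0.0], [0.268, -0.963, 0.0], [0.0, -0.0, -1.0]] 1.002595648443615
shift [ 0.5428 -0.452   0.1433] per row [ 0.1086 -0.0904  0.0287]
```

Call:
drive_tool(
  targets=[
    {"tx": 0.034, "ty": -0.028, "tz": 0, "ax": 0, "ay": 0, "az": 0, "claw": 0.2},
    {"tx": 0.034, "ty": -0.028, "tz": 0, "ax": 0, "ay": 0, "az": 0, "claw": 0.2},
    {"tx": 0.034, "ty": -0.028, "tz": 0, "ax": 0, "ay": 0, "az": 0, "claw": 0.2},
    {"tx": 0.034, "ty": -0.028, "tz": 0, "ax": 0, "ay": 0, "az": 0, "claw": 0.2},
    {"tx": 0.034, "ty": -0.028, "tz": 0, "ax": 0, "ay": 0, "az": 0, "claw": 0.2},
    {"tx": 0.034, "ty": -0.028, "tz": 0, "ax": 0, "ay": 0, "az": 0, "claw": 0.2},
    {"tx": 0.034, "ty": -0.028, "tz": 0, "ax": 0, "ay": 0, "az": 0, "claw": 0.2},
    {"tx": 0.034, "ty": -0.028, "tz": 0, "ax": 0, "ay": 0, "az": 0, "claw": 0.2},
    {"tx": 0.034, "ty": -0.028, "tz": 0, "ax": 0, "ay": 0, "az": 0, "claw": 0.2},
    {"tx": 0.034, "ty": -0.028, "tz": 0, "ax": 0, "ay": 0, "az": 0, "claw": 0.2},
    {"tx": 0.034, "ty": -0.028, "tz": 0, "ax": 0, "ay": 0, "az": 0, "claw": 0.2},
    {"tx": 0.034, "ty": -0.028, "tz": 0, "ax": 0, "ay": 0, "az": 0, "claw": 0.2},
  ],
)

```text
clock: 2.5
eef_pos: [0.4782, -0.1913, 0.2316]
ee_rot: [[0.963, 0.268, 0.001], [0.268, -0.963, -0.0], [0.0, 0.0, -1.0]]
ft_force: [0.8, -1.5, 0.2]
opening: 0.605
gripper_force: 0.0
```

Call:
drive_tool(
  targets=[
    {"tx": 0.034, "ty": -0.029, "tz": 0, "ax": 0, "ay": 0, "az": 0, "claw": 0.2},
    {"tx": 0.034, "ty": -0.029, "tz": 0, "ax": 0, "ay": 0, "az": 0, "claw": 0.2},
    {"tx": 0.034, "ty": -0.029, "tz": 0, "ax": 0, "ay": 0, "az": 0, "claw": 0.2},
    {"tx": 0.033, "ty": -0.029, "tz": 0, "ax": 0, "ay": 0, "az": 0, "claw": 0.2},
    {"tx": 0, "ty": 0, "tz": 0, "ax": 0, "ay": 0, "az": 0, "claw": 0.2},
    {"tx": 0, "ty": 0, "tz": 0, "ax": 0, "ay": 0, "az": 0, "claw": 0.2},
    {"tx": 0, "ty": 0, "tz": 0, "ax": 0, "ay": 0, "az": 0, "claw": 0.2},
  ],
)

```text
clock: 3.2
eef_pos: [0.5757, -0.0454, 0.2312]
ee_rot: [[0.963, 0.268, -0.001], [0.268, -0.963, -0.0], [-0.001, 0.0, -1.0]]
ft_force: [0.6, -0.6, 0.4]
opening: 0.599
gripper_force: 0.0
```

```bash
python3 - <<'E'
from h import *
o=bot.get_obs();print(o["clock"],o["eef_pos"],o["ee_rot"].round(3).tolist(),o["opening"])
rel([.576,-.045,.088],5)
E
```

```text
3.2 [ 0.57571472 -0.04544063  0.23120599] [[0.963, 0.268, -0.001], [0.268, -0.963, -0.0], [-0.001, 0.0, -1.0]] 0.5985239082571681
shift [ 0.0005 -0.0003  0.1432] per row [ 0.0001 -0.0001  0.0286]
```

Position is good; descend and grip.

Call:
drive_tool(
  targets=[
    {"tx": 0, "ty": 0, "tz": 0.035, "ax": 0, "ay": 0, "az": 0, "claw": 0.2},
    {"tx": 0, "ty": 0, "tz": 0.035, "ax": 0, "ay": 0, "az": 0, "claw": 0.2},
    {"tx": 0, "ty": 0, "tz": 0.03, "ax": 0, "ay": 0, "az": 0, "claw": 0.2},
    {"tx": 0, "ty": 0, "tz": 0.025, "ax": 0, "ay": 0, "az": 0, "claw": 0.2},
    {"tx": 0, "ty": 0, "tz": 0.018, "ax": 0, "ay": 0, "az": 0, "claw": 0.2},
    {"tx": 0, "ty": 0, "tz": 0, "ax": 0, "ay": 0, "az": 0, "claw": 0.2},
    {"tx": 0, "ty": 0, "tz": 0, "ax": 0, "ay": 0, "az": 0, "claw": 0.2},
  ],
)

```text
clock: 3.9
eef_pos: [0.576, -0.0458, 0.0887]
ee_rot: [[0.964, 0.267, -0.0], [0.267, -0.964, -0.0], [-0.0, -0.0, -1.0]]
ft_force: [0.3, 1.5, -0.4]
opening: 0.6
gripper_force: 0.0
```

Call:
drive_tool(
  targets=[
    {"tx": 0, "ty": 0, "tz": 0, "ax": 0, "ay": 0, "az": 0, "claw": -0.3},
    {"tx": 0, "ty": 0, "tz": 0, "ax": 0, "ay": 0, "az": 0, "claw": -0.6},
    {"tx": 0, "ty": 0, "tz": 0, "ax": 0, "ay": 0, "az": 0, "claw": -0.8},
    {"tx": 0, "ty": 0, "tz": 0, "ax": 0, "ay": 0, "az": 0, "claw": -1},
    {"tx": 0, "ty": 0, "tz": 0, "ax": 0, "ay": 0, "az": 0, "claw": -1},
    {"tx": 0, "ty": 0, "tz": 0, "ax": 0, "ay": 0, "az": 0, "claw": -1},
  ],
  force=30,
)

```text
clock: 4.5
eef_pos: [0.5771, -0.0452, 0.0895]
ee_rot: [[0.963, 0.269, 0.002], [0.269, -0.963, -0.0], [0.002, 0.001, -1.0]]
ft_force: [-0.8, -1.4, 8.4]
opening: 0.247
gripper_force: 29.6
```

Call:
drive_tool(
  targets=[
    {"tx": 0, "ty": 0, "tz": -0.01, "ax": 0, "ay": 0, "az": 0, "claw": -1},
    {"tx": 0, "ty": 0, "tz": -0.02, "ax": 0, "ay": 0, "az": 0, "claw": -1},
    {"tx": 0, "ty": 0, "tz": -0.03, "ax": 0, "ay": 0, "az": 0, "claw": -1},
    {"tx": 0, "ty": 0, "tz": -0.03, "ax": 0, "ay": 0, "az": 0, "claw": -1},
    {"tx": 0, "ty": 0, "tz": -0.03, "ax": 0, "ay": 0, "az": 0, "claw": -1},
    {"tx": 0, "ty": 0, "tz": -0.02, "ax": 0, "ay": 0, "az": 0, "claw": -1},
    {"tx": 0, "ty": 0, "tz": 0, "ax": 0, "ay": 0, "az": 0, "claw": -1},
  ],
)

```text
clock: 5.2
eef_pos: [0.5778, -0.0451, 0.2321]
ee_rot: [[0.963, 0.269, 0.005], [0.269, -0.963, -0.001], [0.005, 0.002, -1.0]]
ft_force: [-0.6, 0.1, -1.1]
opening: 0.249
gripper_force: 29.4
```

```bash
python3 - <<'E'
from h import *
im,d=bot.snapshot("side"); cv2.imwrite("pics/lift.png",cv2.resize(im[80:330,200:460,::-1],None,fx=2,fy=2))
w=cloud("side",d)
for r in bot.cut_out("tall_bottle","side")[:2]:
    print(r["p"],r["extent"],np.nanpercentile(w[r["mask"]],[2,50,98],axis=0).round(3).tolist())
o=bot.get_obs();print(o["eef_pos"],o["opening"],o["gripper_force"])
rel([.511,-.351,o["eef_pos"][2]],10)
E
```

```text
0.71 [320.4, 162.0, 30.7, 38.4] [[0.552, -0.312, -0.003], [0.57, -0.029, 0.198], [0.684, -0.02, 0.232]]
0.59 [292.2, 162.3, 16.3, 22.4] [[0.681, -0.267, -0.003], [0.697, -0.147, 0.07], [0.75, -0.137, 0.104]]
[ 0.57623659 -0.04488044  0.22886906] 0.251800835927136 29.419378638267517
shift [-0.1451  0.2774 -0.    ] per row [-0.0145  0.0277 -0.    ]
```

View pics/lift.png

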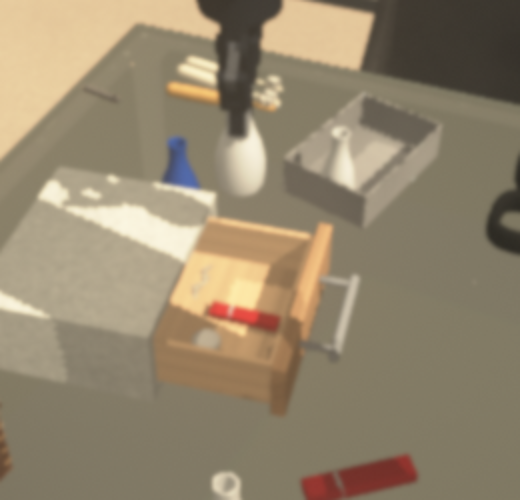

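The bottle (crop 240,160) hangs upright in the gripper, and the lighter and stopper are still in the drawer. Carrying it over to the tray.

Call:
drive_tool(
  targets=[
    {"tx": -0.007, "ty": 0.014, "tz": 0, "ax": 0, "ay": 0, "az": 0, "claw": -1},
    {"tx": -0.014, "ty": 0.027, "tz": 0, "ax": 0, "ay": 0, "az": 0, "claw": -1},
    {"tx": -0.015, "ty": 0.028, "tz": 0, "ax": 0, "ay": 0, "az": 0, "claw": -1},
    {"tx": -0.015, "ty": 0.028, "tz": 0, "ax": 0, "ay": 0, "az": 0, "claw": -1},
    {"tx": -0.015, "ty": 0.028, "tz": 0, "ax": 0, "ay": 0, "az": 0, "claw": -1},
    {"tx": -0.015, "ty": 0.028, "tz": 0, "ax": 0, "ay": 0, "az": 0, "claw": -1},
    {"tx": -0.015, "ty": 0.028, "tz": 0, "ax": 0, "ay": 0, "az": 0, "claw": -1},
    {"tx": -0.014, "ty": 0.028, "tz": 0, "ax": 0, "ay": 0, "az": 0, "claw": -1},
    {"tx": -0.014, "ty": 0.028, "tz": 0, "ax": 0, "ay": 0, "az": 0, "claw": -1},
    {"tx": -0.014, "ty": 0.027, "tz": 0, "ax": 0, "ay": 0, "az": 0, "claw": -1},
    {"tx": -0.007, "ty": 0.013, "tz": 0, "ax": 0, "ay": 0, "az": 0, "claw": -1},
    {"tx": 0, "ty": 0, "tz": 0, "ax": 0, "ay": 0, "az": 0, "claw": -1},
  ],
)

```text
clock: 6.5
eef_pos: [0.5097, -0.3525, 0.2272]
ee_rot: [[0.964, 0.266, -0.001], [0.266, -0.964, 0.001], [-0.001, -0.001, -1.0]]
ft_force: [0.1, 0.2, -0.8]
opening: 0.25
gripper_force: 29.5
```

Call:
drive_tool(
  targets=[
    {"tx": 0, "ty": 0, "tz": 0, "ax": 0, "ay": 0, "az": 0, "claw": -1},
    {"tx": 0, "ty": 0, "tz": 0, "ax": 0, "ay": 0, "az": 0, "claw": -1},
    {"tx": 0, "ty": 0, "tz": 0, "ax": 0, "ay": 0, "az": 0, "claw": -1},
  ],
)

```text
clock: 6.8
eef_pos: [0.5112, -0.3496, 0.2283]
ee_rot: [[0.963, 0.27, -0.0], [0.27, -0.963, 0.0], [-0.0, -0.0, -1.0]]
ft_force: [-0.0, 0.1, -2.1]
opening: 0.251
gripper_force: 29.5
```

```bash
python3 - <<'E'
from h import *
im,d=bot.snapshot("side"); cv2.imwrite("pics/over.png",cv2.resize(im[40:240,260:520,::-1],None,fx=2,fy=2))
w=cloud("side",d)
for r in bot.cut_out("tall_bottle","side")[:3]:
    print(r["p"],r["extent"],np.nanpercentile(w[r["mask"]],[2,50,98],axis=0).round(3).tolist())
o=bot.get_obs();print(o["eef_pos"],o["ee_rot"][:,2],o["opening"],o["gripper_force"])
rel([.511,-.351,.069],5)
E
```

```text
0.9 [396.5, 98.9, 24.2, 27.4] [[0.485, -0.749, -0.025], [0.505, -0.333, 0.194], [0.579, -0.324, 0.224]]
0.79 [292.6, 160.2, 13.1, 22.2] [[0.682, -0.162, 0.05], [0.696, -0.146, 0.072], [0.711, -0.136, 0.103]]
[ 0.51121939 -0.34994242  0.22839731] [ 6.72886567e-05  2.03656853e-05 -9.99999998e-01] 0.2493233353661474 29.485360980033875
shift [-0.0005  0.001   0.1594] per row [-0.0001  0.0002  0.0319]
```

View pics/over.png

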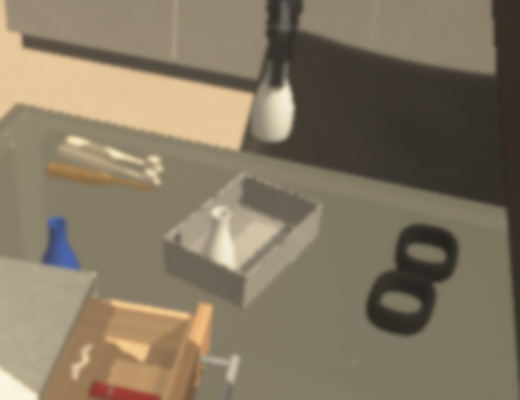

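The bottle (crop 275,110) is above the empty half of the tray and hangs upright. Lowering it to just above the floor, then slowly onto it.

Call:
drive_tool(
  targets=[
    {"tx": 0, "ty": 0, "tz": 0.02, "ax": 0, "ay": 0, "az": 0, "claw": -1},
    {"tx": 0, "ty": 0.001, "tz": 0.03, "ax": 0, "ay": 0, "az": 0, "claw": -1},
    {"tx": 0, "ty": 0, "tz": 0.03, "ax": 0, "ay": 0, "az": 0, "claw": -1},
    {"tx": 0, "ty": 0, "tz": 0.03, "ax": 0, "ay": 0, "az": 0, "claw": -1},
    {"tx": 0, "ty": 0, "tz": 0.025, "ax": 0, "ay": 0, "az": 0, "claw": -1},
    {"tx": 0, "ty": 0, "tz": 0.015, "ax": 0, "ay": 0, "az": 0, "claw": -1},
    {"tx": 0, "ty": 0, "tz": 0.004, "ax": 0, "ay": 0, "az": 0, "claw": -1},
    {"tx": 0, "ty": 0, "tz": 0, "ax": 0, "ay": 0, "az": 0, "claw": -1},
    {"tx": 0, "ty": 0, "tz": 0, "ax": 0, "ay": 0, "az": 0, "claw": -1},
    {"tx": 0, "ty": 0, "tz": 0, "ax": 0, "ay": 0, "az": 0, "claw": -1},
  ],
)

```text
clock: 7.9
eef_pos: [0.5118, -0.3521, 0.0755]
ee_rot: [[0.963, 0.269, 0.001], [0.269, -0.963, -0.001], [0.001, 0.001, -1.0]]
ft_force: [0.2, 0.5, -1.0]
opening: 0.247
gripper_force: 29.5
```

Call:
drive_tool(
  targets=[
    {"tx": 0, "ty": 0, "tz": 0.002, "ax": 0, "ay": 0, "az": 0, "claw": -1},
    {"tx": 0, "ty": 0, "tz": 0, "ax": 0, "ay": 0, "az": 0, "claw": -1},
    {"tx": 0, "ty": 0, "tz": 0, "ax": 0, "ay": 0, "az": 0, "claw": -1},
  ],
)

```text
clock: 8.2
eef_pos: [0.5112, -0.3517, 0.0725]
ee_rot: [[0.963, 0.268, 0.0], [0.268, -0.963, -0.0], [0.0, 0.0, -1.0]]
ft_force: [0.0, 0.5, -0.8]
opening: 0.246
gripper_force: 29.5
```

Call:
drive_tool(
  targets=[
    {"tx": 0, "ty": 0, "tz": 0.002, "ax": 0, "ay": 0, "az": 0, "claw": -1},
    {"tx": 0, "ty": 0, "tz": 0, "ax": 0, "ay": 0, "az": 0, "claw": -1},
    {"tx": 0, "ty": 0, "tz": 0, "ax": 0, "ay": 0, "az": 0, "claw": -1},
  ],
)

```text
clock: 8.5
eef_pos: [0.5111, -0.3516, 0.0702]
ee_rot: [[0.963, 0.268, -0.0], [0.268, -0.963, 0.0], [-0.0, -0.0, -1.0]]
ft_force: [-0.1, 0.0, -0.3]
opening: 0.249
gripper_force: 29.5
```

Call:
drive_tool(
  targets=[
    {"tx": 0, "ty": 0, "tz": 0.001, "ax": 0, "ay": 0, "az": 0, "claw": -1},
    {"tx": 0, "ty": 0, "tz": 0, "ax": 0, "ay": 0, "az": 0, "claw": -1},
    {"tx": 0, "ty": 0, "tz": 0, "ax": 0, "ay": 0, "az": 0, "claw": -1},
  ],
)

```text
clock: 8.8
eef_pos: [0.5113, -0.3518, 0.0696]
ee_rot: [[0.963, 0.269, 0.0], [0.269, -0.963, -0.0], [0.0, 0.0, -1.0]]
ft_force: [-1.8, -0.1, 5.0]
opening: 0.251
gripper_force: 29.9
```

Floor contact felt (5 N). Releasing and rising.

Call:
drive_tool(
  targets=[
    {"tx": 0, "ty": 0, "tz": 0, "ax": 0, "ay": 0, "az": 0, "claw": -0.45},
    {"tx": 0, "ty": 0, "tz": 0, "ax": 0, "ay": 0, "az": 0, "claw": -0.3},
    {"tx": 0, "ty": 0, "tz": 0, "ax": 0, "ay": 0, "az": 0, "claw": 0},
    {"tx": 0, "ty": 0, "tz": 0, "ax": 0, "ay": 0, "az": 0, "claw": 0.2},
    {"tx": 0, "ty": 0, "tz": 0, "ax": 0, "ay": 0, "az": 0, "claw": 0.2},
    {"tx": 0, "ty": 0, "tz": 0, "ax": 0, "ay": 0, "az": 0, "claw": 0.2},
  ],
  force=20,
)

```text
clock: 9.4
eef_pos: [0.5112, -0.3517, 0.0693]
ee_rot: [[0.963, 0.268, -0.0], [0.268, -0.963, 0.0], [-0.0, -0.0, -1.0]]
ft_force: [0.6, 0.1, -0.4]
opening: 0.597
gripper_force: 0.0
```

Call:
drive_tool(
  targets=[
    {"tx": 0, "ty": 0, "tz": -0.01, "ax": 0, "ay": 0, "az": 0, "claw": 0.2},
    {"tx": 0, "ty": 0, "tz": -0.02, "ax": 0, "ay": 0, "az": 0, "claw": 0.2},
    {"tx": 0, "ty": 0, "tz": -0.03, "ax": 0, "ay": 0, "az": 0, "claw": 0.2},
    {"tx": 0, "ty": 0, "tz": -0.04, "ax": 0, "ay": 0, "az": 0, "claw": 0.2},
    {"tx": 0, "ty": 0, "tz": -0.04, "ax": 0, "ay": 0, "az": 0, "claw": 0.2},
    {"tx": 0, "ty": 0, "tz": 0, "ax": 0, "ay": 0, "az": 0, "claw": 0},
    {"tx": 0, "ty": 0, "tz": 0, "ax": 0, "ay": 0, "az": 0, "claw": -1},
  ],
)

```text
clock: 10.1
eef_pos: [0.5116, -0.352, 0.2108]
ee_rot: [[0.963, 0.268, 0.002], [0.268, -0.963, -0.002], [0.002, 0.002, -1.0]]
ft_force: [-0.0, 0.8, -0.5]
opening: 0.347
gripper_force: 0.0
```

```bash
python3 - <<'E'
from h import *
im,d=bot.snapshot("side"); cv2.imwrite("pics/placed.png",cv2.resize(im[80:330,240:500,::-1],None,fx=2,fy=2))
w=cloud("side",d)
for t in("tall_bottle","tray_bottle","unit_drawer0_handle"):
  for r in bot.cut_out(t,"side")[:3]:
    print(t,r["p"],r["extent"],np.nanpercentile(w[r["mask"]],[2,50,98],axis=0).round(3).tolist())
def reg(w,x0,x1,y0,y1,z0,z1):
    m=(w[...,0]>x0)&(w[...,0]<x1)&(w[...,1]>y0)&(w[...,1]<y1)&(w[...,2]>z0)&(w[...,2]<z1); return w[m]
q=reg(w,.45,.53,-.12,.14,.077,.09);print("panel",np.polyfit(q[:,1],q[:,0],1),cv2.boxPoints(cv2.minAreaRect(q[:,:2].astype(np.float32))).round(3).tolist())
o=bot.get_obs();print(o["eef_pos"],o["opening"])
# unit frame: yaw 7.1 deg, origin (.7005,.023)
c,s=np.cos(np.radians(7.1)),np.sin(np.radians(7.1))
for ux,uy in((-.25,-.085),(-.22,-.085),(-.111,-.085)):
    print(ux,uy,.7005+c*ux-s*uy,.023+s*ux+c*uy)
E
```

```text
tall_bottle 0.74 [291.1, 162.6, 20.0, 26.3] [[0.68, -0.255, -0.003], [0.698, -0.147, 0.068], [0.762, -0.093, 0.103]]
tall_bottle 0.57 [391.1, 143.8, 21.3, 42.5] [[0.486, -0.359, 0.006], [0.505, -0.338, 0.048], [0.527, -0.326, 0.104]]
tray_bottle 0.87 [370.2, 156.9, 16.4, 31.0] [[0.516, -0.322, 0.001], [0.532, -0.247, 0.06], [0.55, -0.238, 0.096]]
unit_drawer0_handle 0.91 [327.0, 239.8, 98.6, 96.6] [[0.448, -0.091, 0.017], [0.546, 0.004, 0.036], [0.635, 0.104, 0.081]]
panel [-0.12773928  0.48962584] [[0.4690000116825104, 0.10199999809265137], [0.4959999918937683, -0.11100000143051147], [0.5120000243186951, -0.10899999737739563], [0.48500001430511475, 0.10400000214576721]]
[ 0.51056152 -0.35119297  0.20811357] 0.010006770019780696
-0.25 -0.085 0.46292314105156973 -0.09224858390538972
-0.22 -0.085 0.49269309918813436 -0.08854053960317494
-0.111 -0.085 0.6008572804176526 -0.07506797863846124
```

View pics/placed.png

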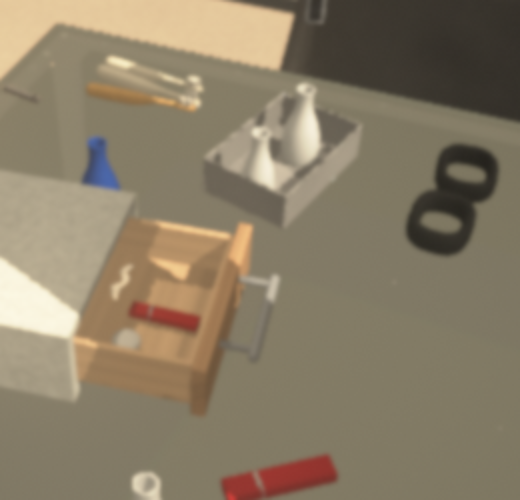

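Both bottles stand upright in the tray (crop 265,160 and 300,125), and the drawer is still open. The fingers are shut. I'll turn them square to the panel, then push beside the handle.

Call:
drive_tool(
  targets=[
    {"tx": 0, "ty": 0, "tz": 0, "ax": 0, "ay": 0, "az": 0.7, "claw": -1},
    {"tx": 0, "ty": 0, "tz": 0, "ax": 0, "ay": 0, "az": 0.7, "claw": -1},
    {"tx": 0, "ty": 0, "tz": 0, "ax": 0, "ay": 0, "az": 0, "claw": -1},
    {"tx": 0, "ty": 0, "tz": 0, "ax": 0, "ay": 0, "az": 0, "claw": -1},
  ],
)

```text
clock: 10.7
eef_pos: [0.5109, -0.3515, 0.2085]
ee_rot: [[0.992, 0.127, -0.001], [0.127, -0.992, 0.001], [-0.001, -0.001, -1.0]]
ft_force: [0.9, -0.6, -0.8]
opening: 0.005
gripper_force: 0.0
```

```bash
python3 - <<'E'
from h import *
print(bot.get_obs()["ee_rot"].round(3).tolist()); rel([.463,-.094,.208],8)
E
```

```text
[[0.992, 0.127, -0.001], [0.127, -0.992, 0.001], [-0.001, -0.001, -1.0]]
shift [-0.0148 -0.2615  0.0008] per row [-0.0018 -0.0327  0.0001]
```

Call:
drive_tool(
  targets=[
    {"tx": -0.002, "ty": -0.032, "tz": 0, "ax": 0, "ay": 0, "az": 0, "claw": -1},
    {"tx": -0.002, "ty": -0.033, "tz": 0, "ax": 0, "ay": 0, "az": 0, "claw": -1},
    {"tx": -0.002, "ty": -0.033, "tz": 0, "ax": 0, "ay": 0, "az": 0, "claw": -1},
    {"tx": -0.002, "ty": -0.033, "tz": 0, "ax": 0, "ay": 0, "az": 0, "claw": -1},
    {"tx": -0.002, "ty": -0.033, "tz": 0, "ax": 0, "ay": 0, "az": 0, "claw": -1},
    {"tx": -0.002, "ty": -0.033, "tz": 0, "ax": 0, "ay": 0, "az": 0, "claw": -1},
    {"tx": -0.002, "ty": -0.033, "tz": 0, "ax": 0, "ay": 0, "az": 0, "claw": -1},
    {"tx": -0.001, "ty": -0.032, "tz": 0, "ax": 0, "ay": 0, "az": 0, "claw": -1},
    {"tx": 0, "ty": 0, "tz": 0, "ax": 0, "ay": 0, "az": 0, "claw": -1},
    {"tx": 0, "ty": 0, "tz": 0, "ax": 0, "ay": 0, "az": 0, "claw": -1},
    {"tx": 0, "ty": 0, "tz": 0, "ax": 0, "ay": 0, "az": 0, "claw": -1},
  ],
)

```text
clock: 11.8
eef_pos: [0.464, -0.0942, 0.2093]
ee_rot: [[0.992, 0.126, 0.0], [0.126, -0.992, -0.0], [0.0, 0.0, -1.0]]
ft_force: [0.6, 0.1, -0.5]
opening: 0.002
gripper_force: 0.0
```

```bash
python3 - <<'E'
from h import *
print(bot.get_obs()["eef_pos"]); rel([.463,-.094,.05],6)
E
```

```text
[ 0.46396274 -0.09416194  0.20930791]
shift [-0.001  -0.0003  0.1593] per row [-0.0002 -0.0001  0.0266]
```

Call:
drive_tool(
  targets=[
    {"tx": -0.001, "ty": 0, "tz": 0.03, "ax": 0, "ay": 0, "az": 0, "claw": -1},
    {"tx": 0, "ty": 0, "tz": 0.035, "ax": 0, "ay": 0, "az": 0, "claw": -1},
    {"tx": 0, "ty": 0, "tz": 0.035, "ax": 0, "ay": 0, "az": 0, "claw": -1},
    {"tx": 0, "ty": 0, "tz": 0.035, "ax": 0, "ay": 0, "az": 0, "claw": -1},
    {"tx": 0, "ty": 0, "tz": 0.025, "ax": 0, "ay": 0, "az": 0, "claw": -1},
    {"tx": 0, "ty": 0, "tz": 0, "ax": 0, "ay": 0, "az": 0, "claw": -1},
    {"tx": 0, "ty": 0, "tz": 0, "ax": 0, "ay": 0, "az": 0, "claw": -1},
  ],
)

```text
clock: 12.5
eef_pos: [0.4626, -0.0943, 0.0494]
ee_rot: [[0.992, 0.124, -0.001], [0.124, -0.992, 0.0], [-0.001, -0.0, -1.0]]
ft_force: [-0.3, 1.3, -0.4]
opening: 0.002
gripper_force: 0.0
```

Call:
drive_tool(
  targets=[
    {"tx": 0.008, "ty": 0, "tz": 0, "ax": 0, "ay": 0, "az": 0, "claw": -1},
    {"tx": 0.008, "ty": 0, "tz": 0, "ax": 0, "ay": 0, "az": 0, "claw": -1},
    {"tx": 0.008, "ty": 0, "tz": 0, "ax": 0, "ay": 0, "az": 0, "claw": -1},
    {"tx": 0.008, "ty": 0, "tz": 0, "ax": 0, "ay": 0, "az": 0, "claw": -1},
    {"tx": 0.008, "ty": 0, "tz": 0, "ax": 0, "ay": 0, "az": 0, "claw": -1},
  ],
)

```text
clock: 13.0
eef_pos: [0.5032, -0.0886, 0.0497]
ee_rot: [[0.992, 0.125, 0.001], [0.125, -0.992, -0.0], [0.001, 0.0, -1.0]]
ft_force: [-1.1, 0.3, 0.8]
opening: -0.002
gripper_force: 0.7
```

Call:
drive_tool(
  targets=[
    {"tx": 0.008, "ty": 0, "tz": 0, "ax": 0, "ay": 0, "az": 0, "claw": -1},
    {"tx": 0.008, "ty": 0, "tz": 0, "ax": 0, "ay": 0, "az": 0, "claw": -1},
    {"tx": 0.008, "ty": 0, "tz": 0, "ax": 0, "ay": 0, "az": 0, "claw": -1},
    {"tx": 0.008, "ty": 0, "tz": 0, "ax": 0, "ay": 0, "az": 0, "claw": -1},
    {"tx": 0.008, "ty": 0, "tz": 0, "ax": 0, "ay": 0, "az": 0, "claw": -1},
    {"tx": 0.008, "ty": 0, "tz": 0, "ax": 0, "ay": 0, "az": 0, "claw": -1},
    {"tx": 0.008, "ty": 0, "tz": 0, "ax": 0, "ay": 0, "az": 0, "claw": -1},
    {"tx": 0.007, "ty": 0, "tz": 0, "ax": 0, "ay": 0, "az": 0, "claw": -1},
    {"tx": 0.006, "ty": 0, "tz": 0, "ax": 0, "ay": 0, "az": 0, "claw": -1},
    {"tx": 0.005, "ty": 0, "tz": 0, "ax": 0, "ay": 0, "az": 0, "claw": -1},
    {"tx": 0.004, "ty": 0, "tz": 0, "ax": 0, "ay": 0, "az": 0, "claw": -1},
  ],
)

```text
clock: 14.1
eef_pos: [0.58, -0.079, 0.0493]
ee_rot: [[0.992, 0.125, -0.0], [0.125, -0.992, -0.0], [-0.0, 0.0, -1.0]]
ft_force: [-1.2, 0.6, -0.3]
opening: 0.002
gripper_force: 0.6
```

```bash
python3 - <<'E'
from h import *
im,d=bot.snapshot("side"); cv2.imwrite("pics/push.png",cv2.resize(im[100:350,180:440,::-1],None,fx=2,fy=2))
o=bot.get_obs();print(o["eef_pos"],o["ft_force"])
rel([.601,-.076,.05],1)
E
```

```text
[ 0.58077136 -0.07896833  0.04939472] [ 0.65597729  0.29179413 -0.0909542 ]
shift [ 0.0204 -0.0004 -0.0006] per row [ 0.0204 -0.0004 -0.0006]
```

View pics/push.png

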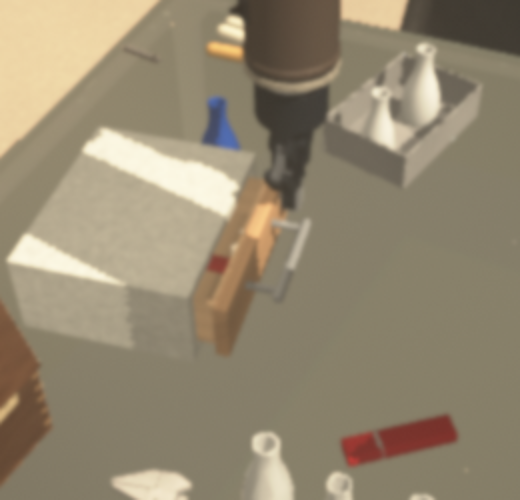

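The fingers are on the panel beside the handle (crop 285,190). The drawer is about 20 mm from shut, so I'll continue until it stops.

Call:
drive_tool(
  targets=[
    {"tx": 0.004, "ty": 0, "tz": 0, "ax": 0, "ay": 0, "az": 0, "claw": -1},
    {"tx": 0.004, "ty": 0, "tz": 0, "ax": 0, "ay": 0, "az": 0, "claw": -1},
    {"tx": 0.004, "ty": 0, "tz": 0, "ax": 0, "ay": 0, "az": 0, "claw": -1},
    {"tx": 0.003, "ty": 0, "tz": 0, "ax": 0, "ay": 0, "az": 0, "claw": -1},
    {"tx": 0.002, "ty": 0, "tz": 0, "ax": 0, "ay": 0, "az": 0, "claw": -1},
  ],
)

```text
clock: 14.65
eef_pos: [0.5969, -0.0768, 0.0493]
ee_rot: [[0.992, 0.125, 0.0], [0.125, -0.992, -0.0], [0.0, 0.0, -1.0]]
ft_force: [-0.1, -0.8, 0.6]
opening: -0.003
gripper_force: 0.5
```

Call:
drive_tool(
  targets=[
    {"tx": 0.001, "ty": 0, "tz": 0, "ax": 0, "ay": 0, "az": 0, "claw": -1},
    {"tx": 0.001, "ty": 0, "tz": 0, "ax": 0, "ay": 0, "az": 0, "claw": -1},
  ],
)

```text
clock: 14.85
eef_pos: [0.5985, -0.0766, 0.0493]
ee_rot: [[0.992, 0.125, -0.0], [0.125, -0.992, -0.0], [-0.0, -0.0, -1.0]]
ft_force: [-1.5, 0.3, -0.0]
opening: 0.001
gripper_force: 0.5
```

Call:
drive_tool(
  targets=[
    {"tx": 0.001, "ty": 0, "tz": 0, "ax": 0, "ay": 0, "az": 0, "claw": -1},
    {"tx": 0.001, "ty": 0, "tz": 0, "ax": 0, "ay": 0, "az": 0, "claw": -1},
  ],
)

```text
clock: 15.05
eef_pos: [0.6005, -0.0764, 0.0493]
ee_rot: [[0.992, 0.125, -0.0], [0.125, -0.992, 0.0], [-0.0, -0.0, -1.0]]
ft_force: [-0.5, -0.0, 0.4]
opening: -0.001
gripper_force: 0.5
```

Call:
drive_tool(
  targets=[
    {"tx": 0.001, "ty": 0, "tz": 0, "ax": 0, "ay": 0, "az": 0, "claw": -1},
    {"tx": 0.001, "ty": 0, "tz": 0, "ax": 0, "ay": 0, "az": 0, "claw": -1},
  ],
)

```text
clock: 15.25
eef_pos: [0.6015, -0.0762, 0.0493]
ee_rot: [[0.992, 0.125, -0.002], [0.125, -0.992, 0.0], [-0.002, -0.0, -1.0]]
ft_force: [-11.5, -3.4, 10.0]
opening: 0.003
gripper_force: 6.1
```

Call:
drive_tool(
  targets=[
    {"tx": 0.001, "ty": 0, "tz": 0, "ax": 0, "ay": 0, "az": 0, "claw": -1},
    {"tx": 0.001, "ty": 0, "tz": 0, "ax": 0, "ay": 0, "az": 0, "claw": -1},
  ],
)

```text
clock: 15.45
eef_pos: [0.6015, -0.0761, 0.0492]
ee_rot: [[0.992, 0.125, -0.006], [0.125, -0.992, 0.0], [-0.005, -0.001, -1.0]]
ft_force: [-23.3, -9.7, 19.4]
opening: -0.003
gripper_force: 12.2
```

Call:
drive_tool(
  targets=[
    {"tx": 0.001, "ty": 0, "tz": 0, "ax": 0, "ay": 0, "az": 0, "claw": -1},
  ],
)

```text
clock: 15.55
eef_pos: [0.6014, -0.0761, 0.0492]
ee_rot: [[0.992, 0.125, -0.007], [0.125, -0.992, 0.0], [-0.007, -0.001, -1.0]]
ft_force: [-28.7, -10.8, 25.0]
opening: -0.005
gripper_force: 15.3
```

The stop is felt: the force rises while the position stays at x=0.6015, the predicted shut position. Back off, rise and check.

Call:
drive_tool(
  targets=[
    {"tx": -0.003, "ty": 0, "tz": 0, "ax": 0, "ay": 0, "az": 0, "claw": -1},
    {"tx": -0.006, "ty": 0, "tz": 0, "ax": 0, "ay": 0, "az": 0, "claw": -1},
    {"tx": -0.01, "ty": 0, "tz": 0, "ax": 0, "ay": 0, "az": 0, "claw": -1},
    {"tx": -0.01, "ty": 0, "tz": 0, "ax": 0, "ay": 0, "az": 0, "claw": -1},
    {"tx": 0, "ty": 0, "tz": -0.03, "ax": 0, "ay": 0, "az": 0, "claw": -1},
    {"tx": 0, "ty": 0, "tz": -0.04, "ax": 0, "ay": 0, "az": 0, "claw": -1},
    {"tx": 0, "ty": 0, "tz": -0.05, "ax": 0, "ay": 0, "az": 0, "claw": -1},
    {"tx": 0, "ty": 0, "tz": -0.05, "ax": 0, "ay": 0, "az": 0, "claw": -1},
    {"tx": 0, "ty": 0, "tz": 0, "ax": 0, "ay": 0, "az": 0, "claw": -1},
    {"tx": 0, "ty": 0, "tz": 0, "ax": 0, "ay": 0, "az": 0, "claw": -1},
    {"tx": 0, "ty": 0, "tz": 0, "ax": 0, "ay": 0, "az": 0, "claw": -1},
  ],
)

```text
clock: 16.65
eef_pos: [0.5756, -0.0792, 0.2183]
ee_rot: [[0.992, 0.125, -0.002], [0.125, -0.992, 0.0], [-0.002, -0.001, -1.0]]
ft_force: [-0.7, -0.6, -0.9]
opening: -0.0
gripper_force: 0.0
```

```bash
python3 - <<'E'
from h import *
im,d=bot.snapshot("side"); cv2.imwrite("pics/end.png",cv2.resize(im[100:350,180:440,::-1],None,fx=2,fy=2))
w=cloud("side",d)
m=(w[...,0]>.5)&(w[...,0]<.65)&(w[...,1]>0)&(w[...,1]<.14)&(w[...,2]>.066)&(w[...,2]<.082); q=w[m][:,:2]
c,s=np.cos(np.radians(7.1)),np.sin(np.radians(7.1)); ux=(q-[.7005,.023])@[c,s]; print(len(q),np.percentile(ux,[5,20,50]))
E
```

```text
583 [-0.10213871 -0.10096783 -0.09317508]
```

View pics/end.png

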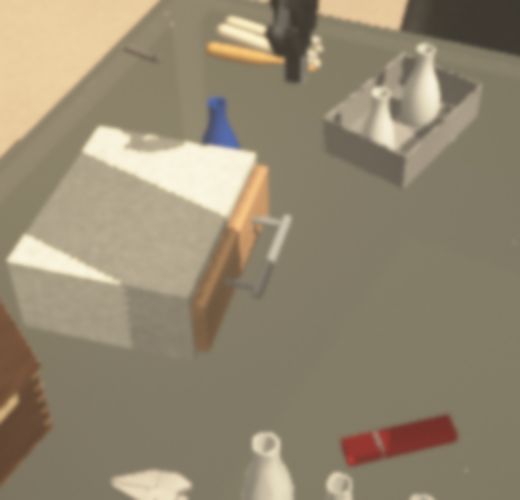

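The drawer is shut: its face measures about -0.101 in the unit frame, and the panel (crop 230,260) is flush. Both bottles stand in the tray (380,120 and 422,85) and the arm touches nothing.

```bash
python3 -c "
from station import bot
print(bot.finish_job())"
```

```text
the job is handed in; nothing more can be done
None
```

I stood the tall bottle upright in the tray beside the other bottle, pushed the drawer shut with the stopper and the lighter inside, and handed the job in at about 17 s; the hand-in returned no verdict.

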